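# Touch the surface probe to the marked spot on the open contact grill

## Robot

A 7-joint arm with a two-finger parallel gripper is mounted at the origin on a cart in front of the work surface, level with it; the furniture and walls round the work are solid. World frame = base frame: x ahead of the robot, y to its left, z up, the work surface at z = 0. Lengths are in m, angles in rad, forces in N, time in s.
With the tool pointing down it reaches from about 0.425 to 0.925 m from the base axis. Payload 6.8 kg.
Tool frame: the origin (TCP) lies midway between the tips of the shut fingers; the grasp point (between the pads) lies 19 mm behind it; z points along the fingers, y is the line along which they close (so a half turn about z gives the same grasp; the last joint's range is limited). The gripper opens to 85 mm and grips with 20 to 120 N. Pads are 22 mm wide; open, the fingers measure 114 mm over their backs; the gripper's body (76 mm by 85 mm) begins 54 mm behind the grasp point. The pads swing forward as they close: fully open they stand 13 mm farther back than shut.
Start: joints at [1.046, 0.477, 0.022, 1.555, -0.011, 1.109, -0.083], TCP at [0.273, -0.617, 0.231] pointing down, gripper open.
Joint ranges: [-2.96, 2.96], [-0.34, 2.1], [-1.41, 1.46], [0.24, 2.44], [-1.37, 4.51], [0.17, 1.92], [-2.96, 2.96]. Speed limits (rad/s): [2.39, 2.39, 3.14, 3.14, 3.14, 3.14, 3.14].

## Interface

Orientations are given as a rotation vector (axis times angle).
In Python, from bench import r gives the robot as it stands. The module is installed in compiled form; this text tells all that it offers.
- The arm moves only by the tool apply_moves, never from a script. Its argument "rows" is a list of rows, each a list of 6 numbers: the shift along the tool's x, y, z scaled (see below), then the turn, a rotation vector about the tool's x, y, z scaled (see below). A call has 1 to 5 rows; each row is the pose to reach, as a shift and turn from the pose commanded when the call began, along the tool's axes at that moment; what a row does not reach only later rows make up. The controller multiplies each number of a shift by 0.25 m and each number of a turn by 90 degrees. A row lasts 1/8 s, in which the tool goes at most 62.5 mm and 10.7 degrees, less where a joint would pass 70% of its speed; a pose out of reach is approached as far as the arm can. A call with a number of a shift or a turn outside -1 to 1 is refused whole. A call with a gripper value outside its range is refused whole. "claw" is the opening, from 0 (shut) to 1 (fully open), set as the call begins (left out, the last holds). The fingers move at their own pace and stop on an object; "newtons" is the grip in N (left out, the last holds). Time passes only in rows, so rows that repeat a pose let the fingers close. It gives the time, the measured TCP pose, the force, the opening and the grip force at its end, in the units of the state.
- r.get_obs(): the state, without advancing time (a new reading comes with each control period).
- r.grab_frame(name): name is "scene" or "top" or "wrist"; returns a dict with "pixels" (480x640x3 uint8, red, green, blue), "intrinsics" (3x3 intrinsics, pixels), "eye" and "attitude" of the camera in the world. Camera axes: x right, y up, looking along -z (the intrinsics and any distortion apply to the point x, -y, -z); pixel columns grow to the right and rows downward; lengths in m; the calibration is good to about 2 mm. A picture is of the moment at which its call begins. There is no depth.
- r.hand_in(): hands the job in; it is judged then, once.
Trained networks look in a picture, given as the dict that the camera call returned (one of the last four; its "shot" number tells which), for a name from the list of things; names that differ only in an ending like _2 or _b are one class to them, and where a whole thing is asked for, a point or a joint stands for the part that bears it (a point fixed in the world has none). Each returns a list of dicts, best first, with "conf" (0 to 1); they miss things now and then, are a little off and sometimes report something else, mostly with a low value. They report only what shows in the picture. A call takes as long as a camera call. They do not tell look-alikes from the thing itself.
- r.search_frame(picture, thing): "rect" ([left, top, width, height] in pixels, round what is visible of it).
- r.outline_of(picture, thing): "pixels" (480x640 bool, what is visible of it) and "rect" ([left, top, width, height] in pixels, round what is visible of it).
- r.landmark_of(picture, thing): "point" ([column, row] in pixels: a listed point, or the origin of a listed thing).
The state is a dict: "clock": time; "joints": joint angles; "qvel": joint speeds; "tau": joint torques, N m; "tcp_pos": TCP position; "orientation": TCP orientation; "contact_force": force on the tool from outside, world axes, zero at the start; "moment": the same for the moment, N m; "grip_width": finger opening in m; "gripper_force": force on a finger pad.
Only numpy, scipy, OpenCV 4.12 (cv2) and the standard library are available. Lean on these libraries where they do the work, as an engineer would, in place of code of your own. Each camera call takes 0.05 s, during which the arm holds its last target. There are 200 camera calls.

## Task

Take the contact grill's lid by its front bar and lift it all the way back until it leans on its stop, bringing it onto the stop gently. Then take the yellow probe out of its dock and hold it upright with its copper tip on the orange-ringed spot on the grill's lower plate, pressing lightly so that the sprung tip is clearly pushed in but not bottomed. Finish while still gripping and pressing it there; leave the kitchen timer, the red-and-cream tin and the herb tub beside and behind the grill where they stand.

Things in the scene. Friction and masses are not known exactly. Their poses are not given: they have to be found in the camera images.
- press: compact contact grill, fixed, turned sideways (bar to the right, hinge to the left, seen from the robot), 150 (x) x 240 (y) x 92 mm high when shut, black base, steel lid; origin at the centre of the underside, x axis from its front (bar side) to its hinge side, z up. The flat dark lower plate is level, 216 mm wide, top 56 mm above the origin, with rims 4 mm higher at both ends. Hinge line along y, 60 mm behind the origin
- press_lid (a joint): angle of the grill's lid (rad): 0 shut, grows as it is lifted, 1.65 is the stop (slightly past vertical). The hinge is stiff (friction about 0.4 N m, lid 0.35 kg): the lid stays wherever it is left; lifting at the bar takes about 4 N
- lid_handle (a point): middle of the lid's front grip bar: round, black, 14 mm thick, along the grill's y axis, free for 110 mm between its two arms. With the lid shut it is 165 mm in front of the hinge line and 14 mm above it, 40 mm of free space between bar and lid edge; it swings with the lid, a slab 28 mm thick that ends 118 mm from the hinge
- lid_hinge (a point): middle of the lid's hinge line, 62 mm above the worktop
- mark_spot (a point): centre of the marked spot on the lower plate: a thin flat disc 26 mm across, orange with a white middle, level with the plate surface (56 mm above the worktop); hidden by the lid until that is lifted
- dock: fixed grey dock that holds the probe upright: block 60 x 60 mm on a black foot 84 x 84 mm, 80 mm high, with a round hole 21 mm wide from the top; origin at the centre of the underside, z up
- probe: yellow hand-held probe, 146 mm long, 0.13 kg, upright in the dock; origin at the extended tip's face, z axis from tip to handle top. From the tip: copper foot 16 mm across, stem 13 mm across, at 66 to 78 mm a round collar 36 mm across that rests on the dock's top, at 76 to 146 mm the handle, a bar 26 mm (its x) by 32 mm (its y). Docked, its tip is 14 mm above the worktop, 66 mm down the hole
- probe_centre (a point): middle of the probe's yellow handle, 111 mm above the tip along the probe, where to grip it
- probe_tip (a point): middle of the face of the copper tip foot; moves with the sprung tip
- probe_plunger (a joint): how far the sprung tip is pushed into the probe (m): 0 extended, 0.014 bottomed. The spring gives 0.9 N at the start of travel and 0.3 N more for each mm, 5.1 N at the bottom
- timer: white round kitchen timer, 66 x 66 x 46 mm, a bystander left of the grill; origin at the centre of its underside
- spice_tin: cream tin with a red label, 53 mm across, 118 mm high, a bystander left of and behind the grill; origin at the centre of its underside
- herb_tub: clear tub of herbs with a lid, standing near the dock, 95 mm across, 92 mm high, a bystander in front of or behind the dock; origin at the centre of its underside
There are look-alikes about, which are no part of the job. Leave any blue look-alike of the probe alone.

How it is judged:
By the outcome, as a careful person would: the job done as asked, in the order asked, and still so for the second after the job is handed in, while the arm keeps its last pose, push and grip.
It also fails if it takes over 61 s, if anything falls off the work surface, if the arm or the gripper's body presses on something with over 40 N, if the wrist force passes 120 N, or if a joint passes its speed limit or range.

## Working session

There is one attempt and no reset: what is moved stays moved. The work goes in short steps, Python scripts to look and compute and a tool call to move; the robot and the scene stay as the last step left them, time stands still between calls to the robot, and variables do not carry over. Pictures are saved under pics/ and viewed, at most 10 in all, crops included, and the job is handed in when it is done.

Besides the shell and the picture viewer there is one more tool, called after "Request:" as name(argument=value, ...), one argument or row to a line, values as JSON. apply_moves: Moves the arm, as the interface text tells. Its arguments: {"type":"object","properties":{"rows":{"type":"array","items":{"type":"array","items":{"type":"number"}}},"claw":{"type":"number"},"newtons":{"type":"number"}},"required":["rows"]}

```bash
mkdir -p pics; cat > h.py <<'E'
import numpy as np, cv2
from scipy.spatial.transform import Rotation as R
from bench import r
def ray(p,uv):
    K=np.array(p["intrinsics"]);d=np.linalg.solve(K,[uv[0],uv[1],1.]);d=np.array([d[0],-d[1],-d[2]])
    A=np.array(p["attitude"]);A=A if A.shape==(3,3) else R.from_rotvec(A).as_matrix()
    return np.array(p["eye"]),A@d/np.linalg.norm(d)
def atz(p,uv,z):
    o,d=ray(p,uv);return o+d*(z-o[2])/d[2]
def proj(p,X):
    A=np.array(p["attitude"]);A=A if A.shape==(3,3) else R.from_rotvec(A).as_matrix()
    c=A.T@(np.array(X)-p["eye"]);q=np.array(p["intrinsics"])@[c[0],-c[1],-c[2]];return q[:2]/q[2]
def tri(rs):
    M=sum(np.eye(3)-np.outer(d,d) for o,d in rs);b=sum((np.eye(3)-np.outer(d,d))@o for o,d in rs);return np.linalg.solve(M,b)
def save(p,n,crop=None,s=1):
    im=p["pixels"][:,:,::-1]
    if crop: a,b,w,h=crop; im=im[b:b+h,a:a+w]
    cv2.imwrite("pics/"+n,cv2.resize(im,None,fx=s,fy=s,interpolation=cv2.INTER_CUBIC))
E
python3 - <<'E'
from h import *
np.set_printoptions(precision=4,suppress=True)
ps={}
for n in ["scene","top"]:
    p=r.grab_frame(n);ps[n]=p;save(p,n+".png");print(n,np.array(p["eye"]),np.array(p["attitude"]).shape)
    for t in ["lid_handle","lid_hinge","press","dock","probe_centre","probe","timer","spice_tin","herb_tub"]:
        print(t,[(np.round(x["point"],1).tolist(),round(x["conf"],2)) for x in r.landmark_of(p,t)])
im=np.hstack([cv2.imread("pics/scene.png"),cv2.imread("pics/top.png")])
print(r.get_obs())
E
```

```text
scene [-0.0126  0.6684  0.774 ] (3,)
lid_handle [([343.9, 229.4], 0.9), ([357.4, 225.5], 0.48), ([416.8, 243.1], 0.22)]
lid_hinge [([307.2, 268.0], 0.82)]
press [([323.9, 276.8], 0.93), ([419.0, 245.2], 0.38)]
dock [([418.3, 244.4], 0.82)]
probe_centre [([418.9, 181.9], 0.94), ([446.3, 190.6], 0.76), ([427.1, 203.9], 0.74), ([415.1, 232.1], 0.63)]
probe [([443.0, 224.2], 0.79), ([412.0, 218.9], 0.78), ([410.8, 269.7], 0.61)]
timer [([343.4, 228.9], 0.7), ([241.1, 371.4], 0.56)]
spice_tin [([163.4, 338.6], 0.73)]
herb_tub [([357.0, 223.1], 0.79)]
top [ 0.3344 -0.041   1.2148] (3,)
lid_handle [([377.0, 243.2], 0.7)]
lid_hinge [([303.9, 250.9], 0.95)]
press [([331.1, 252.4], 0.71)]
dock [([443.0, 310.9], 0.56)]
probe_centre [([503.3, 310.8], 0.82), ([400.0, 318.8], 0.79), ([453.7, 304.9], 0.63)]
probe [([491.8, 311.5], 0.85), ([484.7, 276.6], 0.83), ([443.9, 310.0], 0.76), ([396.5, 321.7], 0.65)]
timer [([179.8, 198.2], 0.62), ([194.8, 270.9], 0.61)]
spice_tin [([179.0, 197.7], 0.9)]
herb_tub [([427.2, 230.0], 0.8)]
{'clock': 1.0, 'joints': array([ 1.0459,  0.477 ,  0.0224,  1.5554, -0.0115,  1.1093, -0.0831]), 'qvel': array([ 0.0015, -0.0002, -0.0017, -0.0017, -0.001 , -0.0001, -0.0007]), 'tau': array([  0.0001, -59.6316,   1.6063, -28.1544,   0.0124,   0.0016,
         0.    ]), 'tcp_pos': array([ 0.2733, -0.6172,  0.2313]), 'orientation': array([3.0736, 0.65  , 0.    ]), 'contact_force': array([-1.321 ,  0.0884,  0.4712]), 'moment': array([ 0.0303,  0.0275, -0.0105]), 'gripper_force': 0.0, 'grip_width': 0.08567635867628494}
```

View pics/scene.png

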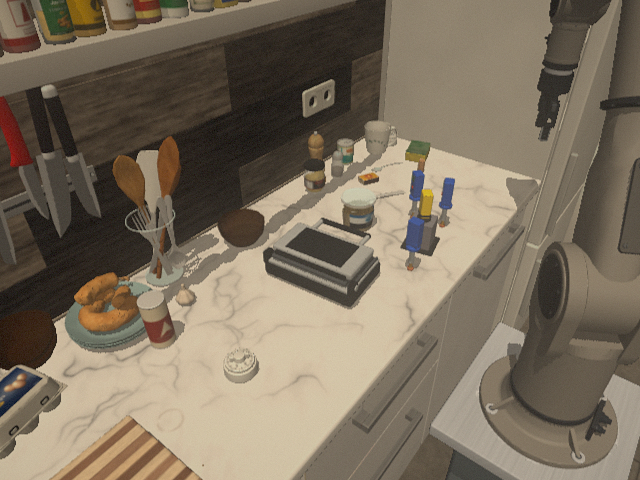

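View pics/top.png

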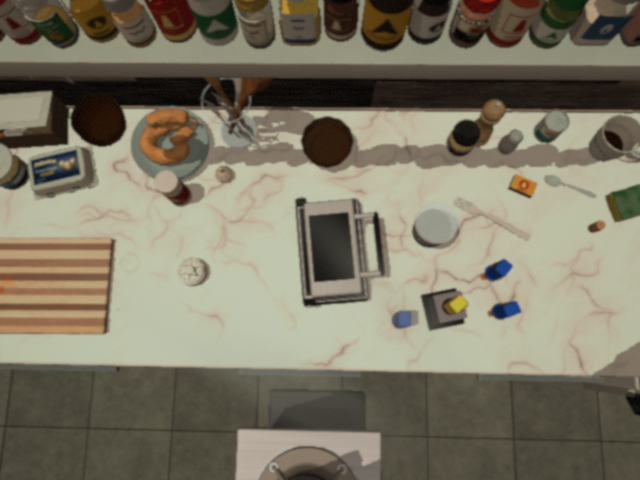

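The scene shows the grill at about (323,265), bar on its far right side. The yellow probe stands in the grey dock at (427,203) in the scene view and (455,303) in the top view. Candidates for the probe are yellow (427,203), blue (417,185), blue (447,193) and blue (414,235). By the description I choose the yellow one, which is the only one in the dock.

```bash
python3 - <<'E'
from h import *
np.set_printoptions(precision=4,suppress=True)
s=r.grab_frame("scene");t=r.grab_frame("top")
def both(n,a,b): print(n,tri([ray(s,a),ray(t,b)]))
both("handle",(343.9,229.4),(377,243.2));both("hinge",(307.2,268),(303.9,250.9));both("probe_c",(427.1,203.9),(453.7,304.9))
print("dock",atz(s,(418.3,244.4),0),atz(t,(443,310.9),0)); print("press",atz(s,(323.9,276.8),0),atz(t,(331.1,252.4),0))
print("tub",atz(t,(427.2,230),0),atz(s,(357,223.1),0));print("handle t z.076",atz(t,(377,243.2),.076)); print("hinge",atz(t,(303.9,250.9),.062))
for p in (s,t):
    for th in ["press","dock","herb_tub"]: 
        o=r.outline_of(p,th)
        if o: print(th,o[0]["rect"],round(o[0]["conf"],2))
a=cv2.resize(t["pixels"][180:340,280:540,::-1],(780,480),interpolation=cv2.INTER_CUBIC)
cv2.imwrite("pics/topcrop.png",a)
b=cv2.resize(s["pixels"][150:310,250:470,::-1],(770,560),interpolation=cv2.INTER_CUBIC);cv2.imwrite("pics/scrop.png",b)
E
```

```text
handle [ 0.5616 -0.1455  0.0719]
hinge [0.544  0.0185 0.0634]
probe_c [ 0.4213 -0.3002  0.1237]
dock [ 0.4251 -0.2926  0.    ] [ 0.4182 -0.304   0.    ]
press [ 0.5423 -0.0377  0.    ] [ 0.5512 -0.0439  0.    ]
tub [ 0.609  -0.2717  0.    ] [ 0.6101 -0.2757  0.    ]
handle t z.076 [ 0.5601 -0.1455  0.076 ]
hinge [0.5426 0.0176 0.062 ]
press [263.4, 220.6, 114.9, 86.9] 0.74
dock [399.8, 212.5, 38.6, 43.0] 0.92
herb_tub [340.7, 184.7, 34.9, 47.1] 0.73
press [294.3, 196.6, 91.4, 111.3] 0.76
dock [418.8, 285.7, 48.9, 44.7] 0.67
herb_tub [412.3, 200.2, 47.5, 48.6] 0.92
```

View pics/topcrop.png

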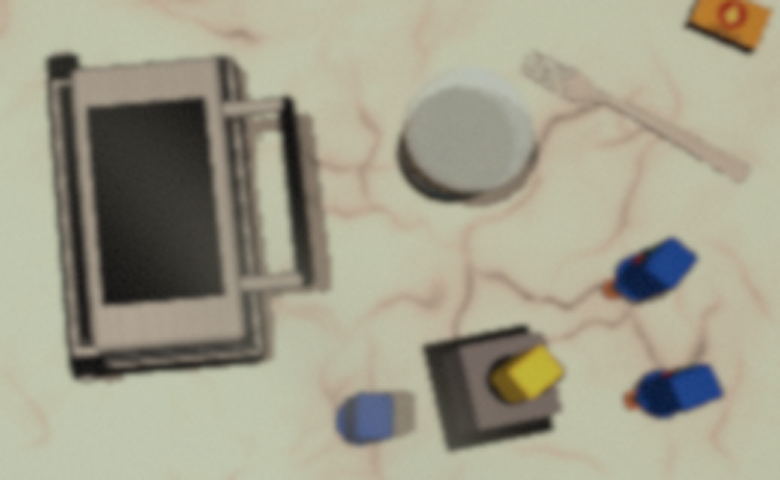

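View pics/scrop.png

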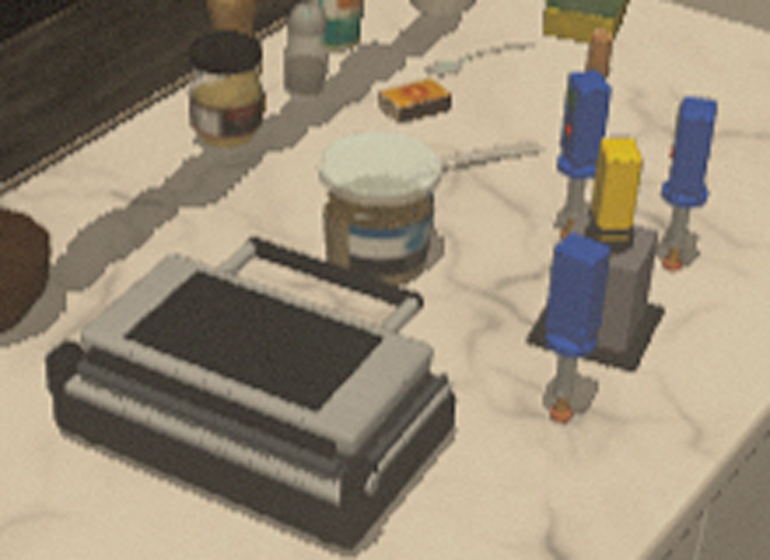

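```bash
cat >> h.py <<'E'
def Rd(yaw,tilt=0): # tool pointing down, tool x at world yaw
    return R.from_euler('z',yaw)*R.from_euler('x',np.pi)
def rel(pos,Rt=None,o=None):
    o=o or r.get_obs();R0=R.from_rotvec(o["orientation"]);Rt=Rt or R0
    return np.round(np.r_[R0.inv().apply(np.array(pos)-o["tcp_pos"])/.25,(R0.inv()*Rt).as_rotvec()/(np.pi/2)],3)
E
python3 - <<'E'
from h import *
o=r.get_obs()
for a in [(.42,-.4,.28),(.561,-.17,.26)]: print(rel(a,Rd(.107)).tolist())
Rt=Rd(.107); o2=dict(o);o2["tcp_pos"]=np.array([.42,-.4,.28]);o2["orientation"]=Rt.as_rotvec()
print(rel((.561,-.17,.28),Rt,o2).tolist())
E
```

```text
[0.888, -0.557, -0.195, -0.0, 0.0, 0.197]
[1.777, -1.17, -0.115, -0.0, 0.0, 0.197]
[0.659, -0.855, -0.0, 0.0, 0.0, 0.0]
```

Request:
apply_moves(
  rows=[
    [0.25,-0.15,-0.19,0,0,0.1],
    [0.48,-0.3,-0.19,0,0,0.197],
    [0.68,-0.43,-0.19,0,0,0.197],
    [0.888,-0.557,-0.19,0,0,0.197],
    [0.888,-0.557,-0.19,0,0,0.197],
  ],
  claw=0.5,
)

```text
clock: 2.02
tcp_pos: [0.423, -0.3957, 0.2792]
orientation: [-3.136, -0.178, -0.003]
contact_force: [-0.2, -0.6, 0.2]
grip_width: 0.043
gripper_force: 0.0
```

Request:
apply_moves(
  rows=[
    [0.15,-0.2,0,0,0,0],
    [0.3,-0.4,0,0,0,0],
    [0.45,-0.6,0,0,0,0],
    [0.6,-0.8,0,0,0,0],
    [0.66,-0.86,0,0,0,0],
  ],
)

```text
clock: 2.65
tcp_pos: [0.5629, -0.1635, 0.279]
orientation: [-3.135, -0.179, -0.002]
contact_force: [1.6, 0.5, 0.3]
grip_width: 0.0426
gripper_force: 0.0
```

```bash
python3 - <<'E'
from h import *
np.set_printoptions(precision=4,suppress=True)
p=r.grab_frame("wrist");save(p,"w1.png");o=r.get_obs();print(o["clock"],o["tcp_pos"],o["orientation"],o["grip_width"],o["qvel"])
for th,z in [("lid_handle",.076),("lid_hinge",.062),("herb_tub",0),("dock",0)]:
    print(th,[(np.round(x["point"],1).tolist(),round(x["conf"],2),atz(p,x["point"],z)) for x in r.landmark_of(p,th)])
E
```

```text
2.7 [ 0.5638 -0.1629  0.2789] [-3.1344 -0.1797 -0.0028] 0.042982009137498875 [ 0.0427 -0.0166  0.0391  0.0246 -0.0024  0.001   0.0629]
lid_handle [([308.8, 211.7], 0.81, array([ 0.5625, -0.1498,  0.076 ]))]
lid_hinge [([139.7, 209.7], 0.74, array([0.5429, 0.0136, 0.062 ]))]
herb_tub [([429.3, 170.3], 0.88, array([ 0.6092, -0.2758,  0.    ]))]
dock [([419.7, 318.3], 0.91, array([ 0.4309, -0.2979,  0.    ]))]
```

View pics/w1.png

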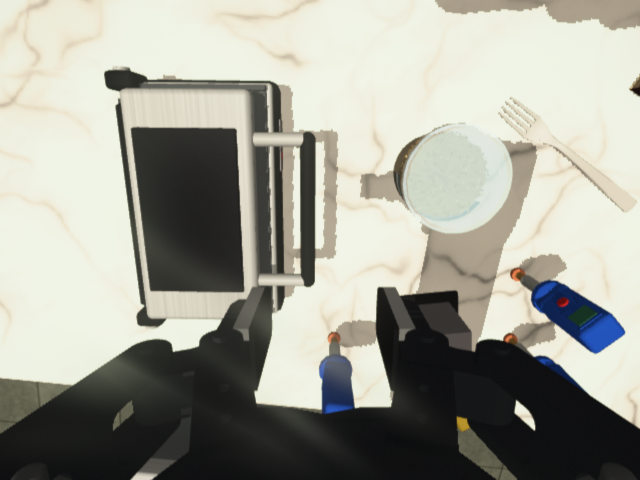

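Wrist view: the bar is at column 308, rows 132–285, vertical in the image, so yaw is aligned. The yellow probe's edge is at (462,422) and the herb tub at (455,178), clear of the fingers.

Request:
apply_moves(
  rows=[
    [0.003,-0.03,0.2,0,0,0],
    [0.006,-0.056,0.4,0,0,0],
    [0.006,-0.056,0.6,0,0,0],
    [0.006,-0.056,0.6,0,0,0],
  ],
  claw=0.36,
  newtons=25,
)

```text
clock: 3.4
tcp_pos: [0.557, -0.1562, 0.1256]
orientation: [-3.136, -0.164, 0.013]
contact_force: [-0.7, 0.2, 1.0]
grip_width: 0.0309
gripper_force: 0.0
```

```bash
python3 - <<'E'
from h import *
np.set_printoptions(precision=4,suppress=True)
p=r.grab_frame("wrist");save(p,"w2.png");o=r.get_obs();print(o["clock"],o["tcp_pos"],o["orientation"],o["grip_width"])
for th,z in [("lid_handle",.076),("lid_hinge",.062)]:
    print(th,[(np.round(x["point"],1).tolist(),round(x["conf"],2),atz(p,x["point"],z)) for x in r.landmark_of(p,th)])
print(rel((.564,-.1495,.057),Rd(.117)).tolist())
E
```

```text
3.45 [ 0.5594 -0.1564  0.1283] [ 3.1373  0.164  -0.0049] 0.030789187295443925
lid_handle [([310.2, 258.9], 0.9, array([ 0.5608, -0.149 ,  0.076 ])), ([170.0, 225.2], 0.33, array([ 0.5716, -0.0743,  0.076 ]))]
lid_hinge [([22.3, 249.1], 0.77, array([0.5446, 0.0153, 0.062 ]))]
[0.01, -0.026, 0.296, 0.001, -0.002, -0.007]
```

View pics/w2.png

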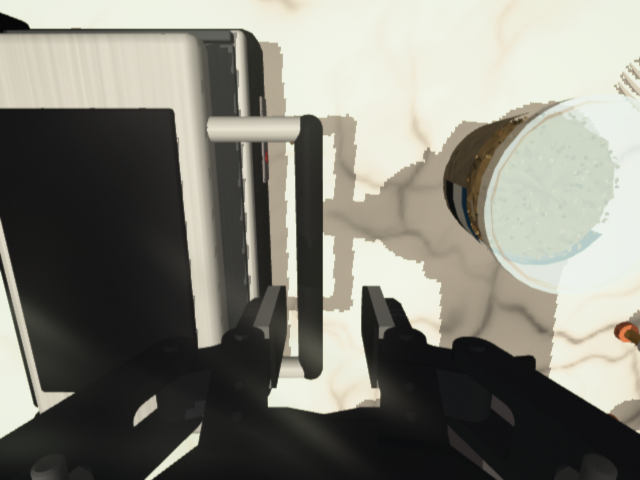

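Close wrist view: the bar is at column 310, rows 115–378, and the fingers (275 and 372) straddle it once shifted slightly toward the lid. The gap is clear.

Request:
apply_moves(
  rows=[
    [0,-0.028,0.03,0,0,0],
    [0,-0.028,0.12,0,0,0],
    [0,-0.028,0.21,0,0,0],
    [0,-0.028,0.285,0,0,0],
    [0,-0.028,0.285,0,0,0],
  ],
)

```text
clock: 4.18
tcp_pos: [0.5595, -0.1472, 0.0567]
orientation: [-3.137, -0.169, 0.003]
contact_force: [-0.8, -0.0, 0.8]
grip_width: 0.0308
gripper_force: 0.0
```

Request:
apply_moves(
  rows=[
    [0,0,0,0,0,0],
    [0,0,0,0,0,0],
    [0,0,0,0,0,0],
    [0,0,0,0,0,0],
    [0,0,0,0,0,0],
  ],
  claw=0,
  newtons=30,
)

```text
clock: 4.8
tcp_pos: [0.5609, -0.1482, 0.0581]
orientation: [3.136, 0.168, 0.002]
contact_force: [2.5, -3.0, 0.9]
grip_width: 0.0132
gripper_force: 29.6
```

Request:
apply_moves(
  rows=[
    [0,-0.009,-0.066,0,0,0],
    [0,-0.024,-0.13,0,0,0],
    [0,-0.046,-0.1925,0,0,0],
    [0,-0.074,-0.2525,0,0,0],
    [0,-0.108,-0.3095,0,0,0],
  ],
)

```text
clock: 5.42
tcp_pos: [0.5581, -0.1224, 0.1357]
orientation: [3.135, 0.167, 0.003]
contact_force: [5.0, -5.2, -2.0]
grip_width: 0.0132
gripper_force: 29.2
```

```bash
python3 - <<'E'
from h import *
np.set_printoptions(precision=4,suppress=True)
s=r.grab_frame("scene");save(s,"s3.png");o=r.get_obs();print(o["clock"],o["tcp_pos"],o["orientation"],o["grip_width"],o["contact_force"])
c=lambda t:np.array([np.cos(t+.085),-np.sin(t+.085)])*.6624
for a in [[.6,.7,.8,.9,1.0],[1.1,1.2,1.3,1.4,1.45]]:
    b=.5 if a[0]<1 else 1.; print([(c(t)-c(b)).round(3).tolist() for t in a])
E
```

```text
5.475 [ 0.558  -0.1213  0.1373] [3.1347 0.1687 0.0033] 0.012574911018828239 [ 0.0561 -4.9128  6.1303]
[[-0.039, -0.053], [-0.084, -0.102], [-0.133, -0.147], [-0.186, -0.186], [-0.243, -0.22]]
[[-0.06, -0.028], [-0.123, -0.05], [-0.187, -0.065], [-0.253, -0.074], [-0.286, -0.076]]
```

Request:
apply_moves(
  rows=[
    [0,-0.039,-0.053,0,0,0],
    [0,-0.084,-0.102,0,0,0],
    [0,-0.133,-0.147,0,0,0],
    [0,-0.186,-0.186,0,0,0],
    [0,-0.243,-0.22,0,0,0],
  ],
)

```text
clock: 6.1
tcp_pos: [0.5522, -0.0651, 0.1925]
orientation: [3.131, 0.162, 0.006]
contact_force: [1.5, -10.5, 10.5]
grip_width: 0.0132
gripper_force: 30.4
```

Request:
apply_moves(
  rows=[
    [0,-0.06,-0.028,0,0,0],
    [0,-0.123,-0.05,0,0,0],
    [0,-0.187,-0.065,0,0,0],
    [0,-0.24,-0.073,0,0,0],
    [0,-0.26,-0.075,0,0,0],
  ],
)

```text
clock: 6.72
tcp_pos: [0.5449, 0.0044, 0.2105]
orientation: [3.136, 0.17, 0.005]
contact_force: [1.5, -5.2, 8.1]
grip_width: 0.0125
gripper_force: 31.9
```

```bash
python3 - <<'E'
from h import *
np.set_printoptions(precision=4,suppress=True)
s=r.grab_frame("scene");save(s,"s4.png");o=r.get_obs();print(o["clock"],o["tcp_pos"],o["orientation"],o["grip_width"],o["contact_force"])
c=lambda t:np.array([np.cos(t+.085),-np.sin(t+.085)])*.6624
print([(c(t)-c(1.41)).round(3).tolist() for t in [1.44,1.47,1.5,1.53,1.56]])
print([(c(t)-c(1.56)).round(3).tolist() for t in [1.58,1.6,1.615,1.63,1.645,1.66]])
for th in ["lid_handle","lid_hinge"]:
    print(th,[(np.round(x["point"],1).tolist(),round(x["conf"],2)) for x in r.landmark_of(s,th)])
E
```

```text
6.775 [0.5449 0.0049 0.2105] [3.1361 0.1703 0.0053] 0.012803372725039515 [ 0.3084 -1.2931  9.399 ]
[[-0.02, -0.001], [-0.04, -0.002], [-0.06, -0.002], [-0.079, -0.001], [-0.099, -0.0]]
[[-0.013, 0.001], [-0.026, 0.002], [-0.036, 0.004], [-0.046, 0.005], [-0.056, 0.007], [-0.066, 0.008]]
lid_handle [([308.3, 206.1], 0.82)]
lid_hinge [([306.9, 206.5], 0.27)]
```

View pics/s4.png

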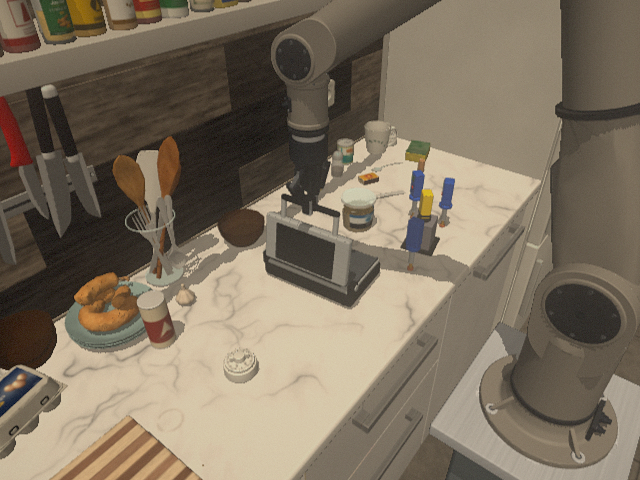

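The lid is near vertical, gripped at bar (308,206). Now the slow approach to the stop.

Request:
apply_moves(
  rows=[
    [0,-0.018,-0.003,0,0,0],
    [0,-0.036,-0.004,0,0,0],
    [0,-0.054,-0.004,0,0,0],
    [0,-0.072,-0.003,0,0,0],
    [0,-0.09,-0.002,0,0,0],
  ],
)

```text
clock: 7.5
tcp_pos: [0.5425, 0.0267, 0.21]
orientation: [3.137, 0.168, 0.004]
contact_force: [3.8, -3.0, 4.2]
grip_width: 0.013
gripper_force: 32.0
```

Request:
apply_moves(
  rows=[
    [0,-0.009,0.001,0,0,0],
    [0,-0.018,0.002,0,0,0],
    [0,-0.026,0.003,0,0,0],
    [0,-0.034,0.004,0,0,0],
    [0,-0.04,0.005,0,0,0],
  ],
)

```text
clock: 8.12
tcp_pos: [0.5415, 0.0368, 0.2085]
orientation: [-3.137, -0.169, -0.004]
contact_force: [4.8, -1.8, 3.8]
grip_width: 0.0126
gripper_force: 32.2
```

Request:
apply_moves(
  rows=[
    [0,-0.005,0.001,0,0,0],
    [0,-0.01,0.002,0,0,0],
    [0,-0.015,0.002,0,0,0],
    [0,-0.02,0.003,0,0,0],
    [0,-0.025,0.004,0,0,0],
  ],
)

```text
clock: 8.75
tcp_pos: [0.5408, 0.0426, 0.2078]
orientation: [3.136, 0.169, 0.004]
contact_force: [4.5, -5.3, 7.0]
grip_width: 0.013
gripper_force: 32.5
```

Request:
apply_moves(
  rows=[
    [0,-0.005,0.001,0,0,0],
    [0,-0.01,0.001,0,0,0],
    [0,-0.015,0.002,0,0,0],
  ],
)

```text
clock: 9.12
tcp_pos: [0.5408, 0.0427, 0.2078]
orientation: [3.133, 0.164, 0.005]
contact_force: [4.7, -13.4, 10.4]
grip_width: 0.0126
gripper_force: 32.9
```

On the stop: the position holds at y=0.0427 (predicted 0.0425) while the force rises. Easing off, releasing and rising.

Request:
apply_moves(
  rows=[
    [0,0.012,-0.002,0,0,0],
    [0,0.012,-0.002,0,0,0],
  ],
)

```text
clock: 9.38
tcp_pos: [0.5408, 0.0426, 0.2078]
orientation: [3.136, 0.167, 0.004]
contact_force: [4.4, -4.5, 6.5]
grip_width: 0.0129
gripper_force: 32.3
```

Request:
apply_moves(
  rows=[
    [0,0,0,0,0,0],
    [0,0,0,0,0,0],
    [0,0,0,0,0,0],
  ],
  claw=0.4,
)

```text
clock: 9.75
tcp_pos: [0.5387, 0.0441, 0.2063]
orientation: [-3.137, -0.17, 0.003]
contact_force: [-0.1, -0.5, 0.5]
grip_width: 0.0341
gripper_force: 0.0
```

Request:
apply_moves(
  rows=[
    [0,0,-0.1,0,0,0],
    [0,0,-0.25,0,0,0],
    [0,0,-0.4,0,0,0],
    [0,0,-0.4,0,0,0],
  ],
)

```text
clock: 10.25
tcp_pos: [0.5409, 0.0443, 0.3098]
orientation: [-3.136, -0.169, -0.008]
contact_force: [-0.8, -0.6, 0.3]
grip_width: 0.0343
gripper_force: 0.0
```

```bash
python3 - <<'E'
from h import *
np.set_printoptions(precision=4,suppress=True)
s=r.grab_frame("scene");t=r.grab_frame("top");o=r.get_obs();print(o["clock"],o["tcp_pos"],o["orientation"],o["grip_width"],o["contact_force"])
for th in ["lid_handle","mark_spot","probe_centre","dock","timer","spice_tin","herb_tub"]:
    for n,p in (("s",s),("t",t)):
        print(th,n,[(np.round(x["point"],1).tolist(),round(x["conf"],2),atz(p,x["point"],{"mark_spot":.056,"probe_centre":.125,"lid_handle":.225}.get(th,0))) for x in r.landmark_of(p,th)][:4])
a=cv2.resize(s["pixels"][170:310,240:460,::-1],(790,503),interpolation=cv2.INTER_CUBIC);cv2.imwrite("pics/s5.png",a)
E
```

```text
10.35 [0.5392 0.0438 0.3066] [-3.137  -0.169   0.0008] 0.0342146034726001 [-0.3033 -0.301   0.7046]
lid_handle s [([297.0, 214.3], 0.65, array([0.5444, 0.0473, 0.225 ]))]
lid_handle t []
mark_spot s [([423.9, 200.8], 0.6, array([ 0.4801, -0.4107,  0.056 ]))]
mark_spot t [([337.9, 242.4], 0.39, array([ 0.5645, -0.0588,  0.056 ]))]
probe_centre s [([413.6, 228.8], 0.9, array([ 0.3925, -0.1837,  0.125 ])), ([421.4, 184.0], 0.85, array([ 0.4788, -0.3778,  0.125 ])), ([421.5, 205.0], 0.72, array([ 0.428 , -0.2858,  0.125 ])), ([447.4, 193.3], 0.7, array([ 0.4025, -0.3762,  0.125 ]))]
probe_centre t [([497.4, 268.8], 0.95, array([ 0.4995, -0.3928,  0.125 ])), ([452.2, 305.2], 0.83, array([ 0.4217, -0.2962,  0.125 ])), ([402.2, 321.0], 0.66, array([ 0.3872, -0.1925,  0.125 ])), ([504.2, 314.2], 0.62, array([ 0.4051, -0.4023,  0.125 ]))]
dock s [([417.2, 244.0], 0.8, array([ 0.4283, -0.2924,  0.    ]))]
dock t [([443.9, 305.8], 0.69, array([ 0.4299, -0.3064,  0.    ]))]
timer s [([241.1, 369.3], 0.72, array([0.5005, 0.281 , 0.    ]))]
timer t [([193.0, 272.2], 0.75, array([0.4985, 0.2823, 0.    ]))]
spice_tin s [([161.0, 334.6], 0.93, array([0.7009, 0.3205, 0.    ])), ([358.1, 220.9], 0.74, array([ 0.6139, -0.2866,  0.    ]))]
spice_tin t [([183.0, 196.6], 0.67, array([0.6837, 0.3191, 0.    ])), ([451.4, 306.4], 0.36, array([ 0.4289, -0.3236,  0.    ]))]
herb_tub s [([356.3, 221.4], 0.75, array([ 0.6165, -0.2814,  0.    ]))]
herb_tub t [([425.5, 231.7], 0.7, array([ 0.6048, -0.2676,  0.    ]))]
```

View pics/s5.png

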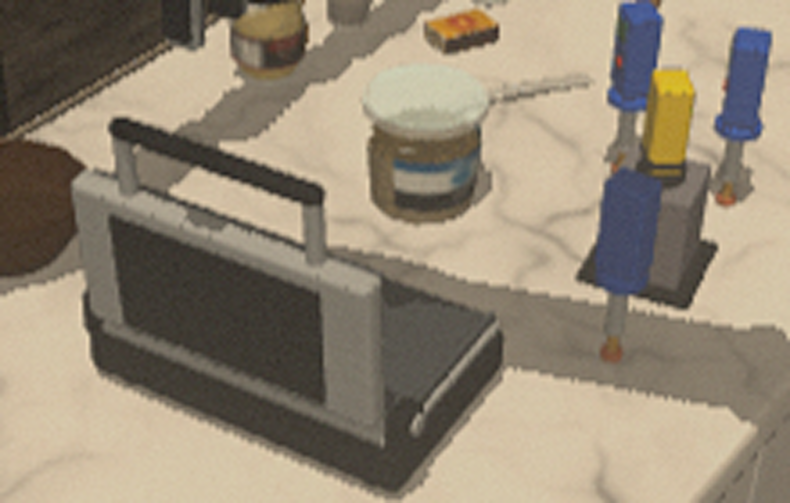

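The lid stands open on its stop and the lower plate shows at (440,310) in the crop. Probe yellow at (668,115), dock below, blue ones at (633,55), (745,80), (628,230).

Request:
apply_moves(
  rows=[
    [0,0.2,0,0,0,0],
    [-0.02,0.4,0,0,0,0],
    [-0.02,0.577,0,0,0,0],
    [-0.02,0.577,0,0,0,0],
  ],
)

```text
clock: 11.55
tcp_pos: [0.5498, -0.1051, 0.3068]
orientation: [3.136, 0.157, -0.0]
contact_force: [0.5, 1.1, 0.4]
grip_width: 0.0343
gripper_force: 0.0
```

```bash
python3 - <<'E'
from h import *
np.set_printoptions(precision=4,suppress=True)
p=r.grab_frame("wrist");save(p,"w6.png");o=r.get_obs();print(o["clock"],o["tcp_pos"],o["orientation"])
m=r.landmark_of(p,"mark_spot");print([(x["point"],x["conf"],atz(p,x["point"],.056)) for x in m])
q=cv2.cvtColor(p["pixels"],cv2.COLOR_RGB2HSV);k=cv2.inRange(q,(5,130,120),(22,255,255));n,l,st,c=cv2.connectedComponentsWithStats(k)
for i in range(1,n):
    if st[i,4]>30: print(st[i],c[i],atz(p,c[i],.056), atz(p,(st[i,0]+st[i,2]/2-.5,st[i,1]+st[i,3]/2-.5),.056))
E
```

```text
11.6 [ 0.5499 -0.1021  0.3068] [ 3.1372  0.1628 -0.0002]
[([462.7, 304.3], 0.7, array([ 0.451 , -0.2753,  0.056 ])), ([275.0, 186.6], 0.62, array([ 0.5629, -0.0538,  0.056 ]))]
[262 172  25  26 311] [273.9293 184.4437] [ 0.5651 -0.0525  0.056 ] [ 0.565  -0.0526  0.056 ]
[549 252  13  12  71] [554.169  257.4507] [ 0.5162 -0.3643  0.056 ] [ 0.5162 -0.3652  0.056 ]
[542 316  12  10  63] [546.5238 319.9683] [ 0.4413 -0.3754  0.056 ] [ 0.4407 -0.3767  0.056 ]
[497 336  41  32 309] [514.9126 347.8382] [ 0.4021 -0.3476  0.056 ] [ 0.3976 -0.3512  0.056 ]
```

Request:
apply_moves(
  rows=[
    [-0.15,0.18,0,0,0,0],
    [-0.3,0.36,0,0,0,0],
    [-0.45,0.54,0,0,0,0],
    [-0.585,0.73,0,0,0,0],
    [-0.585,0.73,0,0,0,0],
  ],
  claw=1,
)

```text
clock: 12.28
tcp_pos: [0.4219, -0.3005, 0.3071]
orientation: [3.136, 0.159, -0.001]
contact_force: [-0.0, 1.0, -0.4]
grip_width: 0.0853
gripper_force: 0.0
```

```bash
python3 - <<'E'
from h import *
np.set_printoptions(precision=4,suppress=True)
p=r.grab_frame("wrist");o=r.get_obs();print(o["clock"],o["tcp_pos"],o["orientation"],o["grip_width"])
for th,z in [("probe_centre",.125),("dock",0)]:
    print(th,[(np.round(x["point"],1).tolist(),round(x["conf"],2),atz(p,x["point"],z)) for x in r.landmark_of(p,th)])
q=cv2.cvtColor(p["pixels"],cv2.COLOR_RGB2HSV);k=cv2.inRange(q,(22,120,60),(36,255,255));n,l,st,c=cv2.connectedComponentsWithStats(k)
i=1+np.argmax(st[1:,4]);print(st[i],c[i]);x,y,w,h=st[i][:4]
cr=p["pixels"][max(0,y-60):y+h+60,max(0,x-80):x+w+80,::-1];print(max(0,x-80),max(0,y-60),cr.shape)
f=min(800/cr.shape[1],600/cr.shape[0]);print(f);cv2.imwrite("pics/w7.png",cv2.resize(cr,None,fx=f*.99,fy=f*.99))
E
```

```text
12.325 [ 0.4237 -0.2978  0.3071] [-3.1372 -0.1654 -0.0005] 0.0855365133343817
probe_centre [([444.7, 230.7], 0.97, array([ 0.4207, -0.4096,  0.125 ])), ([445.2, 135.2], 0.85, array([ 0.5013, -0.3947,  0.125 ])), ([207.2, 229.6], 0.69, array([ 0.4003, -0.1996,  0.125 ])), ([324.9, 214.5], 0.67, array([ 0.4245, -0.3021,  0.125 ]))]
dock [([324.1, 193.2], 0.85, array([ 0.4253, -0.3017,  0.    ]))]
[ 303  191   46   53 1569] [324.9261 217.5679]
223 131 (173, 206, 3)
3.468208092485549
```

View pics/w7.png

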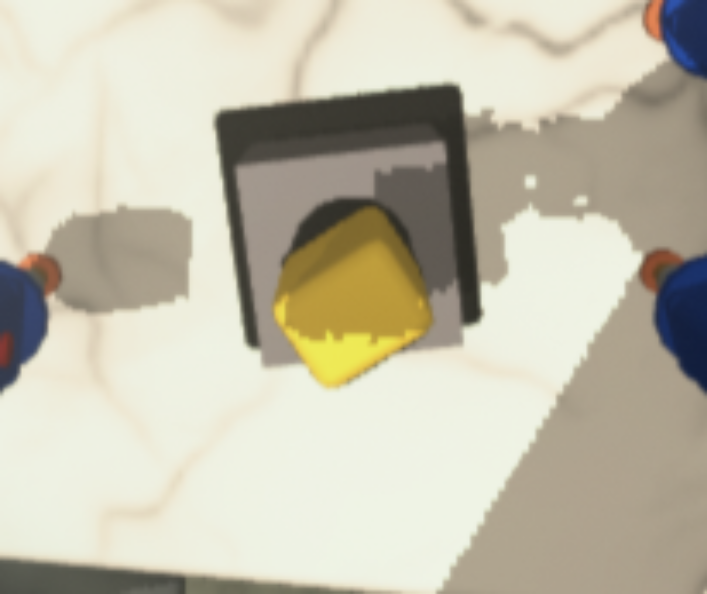

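The crop shows the yellow handle's top face with corners at about (275,310), (332,387), (432,322), long axis running (100,-65). It is seated in the grey dock, with the blue ones clear at the left and right edges.

```bash
python3 - <<'E'
from h import *
np.set_printoptions(precision=4,suppress=True)
p=r.grab_frame("wrist");o=r.get_obs();print(o["tcp_pos"],o["orientation"])
f=3.4335;W=lambda a:atz(p,(223+a[0]/f,131+a[1]/f),.16)
L,B,Rr=map(W,[(275,310),(332,387),(432,322)]);print(L,B,Rr,"c",(L+Rr)/2,"long",np.linalg.norm(Rr-B),"short",np.linalg.norm(B-L))
a=np.arctan2(*(Rr-B)[[1,0]]);b=np.arctan2(*(L-B)[[1,0]]);print(np.degrees([a,b]))
c=(L+Rr)/2
yaw=np.radians(90)+a
print(np.degrees(yaw),rel((c[0],c[1],.22),Rd(yaw)).tolist())
E
```

```text
[ 0.4256 -0.2953  0.307 ] [-3.1362 -0.1745 -0.0009]
[ 0.4279 -0.2794  0.16  ] [ 0.4111 -0.2943  0.16  ] [ 0.4291 -0.3155  0.16  ] c [ 0.4285 -0.2974  0.16  ] long 0.027755877264061264 short 0.02248092600476695
[-49.6395  41.7392]
40.36054038198614 [0.01, 0.01, 0.348, -0.0, -0.0, -0.378]
```

Request:
apply_moves(
  rows=[
    [0.005,0.01,0.08,0,0,-0.1],
    [0.005,0.01,0.15,0,0,-0.2],
    [0.005,0.01,0.25,0,0,-0.3],
    [0.005,0.01,0.3,0,0,-0.378],
    [0.005,0.01,0.3,0,0,-0.378],
  ],
)

```text
clock: 13.1
tcp_pos: [0.4262, -0.2978, 0.231]
orientation: [-2.947, -1.081, 0.001]
contact_force: [-0.5, -0.3, 0.3]
grip_width: 0.0854
gripper_force: 0.0
```

```bash
python3 - <<'E'
from h import *
np.set_printoptions(precision=4,suppress=True)
p=r.grab_frame("wrist");save(p,"w8.png",(120,60,400,420),1.4);o=r.get_obs();print(o["clock"],o["tcp_pos"],o["orientation"],o["joints"])
print([(np.round(x["point"],1).tolist(),round(x["conf"],2),atz(p,x["point"],.125)) for x in r.landmark_of(p,"probe_centre")])
print([(np.round(x["point"],1).tolist(),round(x["conf"],2),atz(p,x["point"],0)) for x in r.landmark_of(p,"dock")])
E
```

```text
13.15 [ 0.4265 -0.2984  0.2319] [-2.9498 -1.0788 -0.    ] [ 0.542   0.2258 -0.0595  1.9175  0.0152  0.9993 -0.3938]
[([324.0, 243.3], 0.96, array([ 0.4247, -0.3001,  0.125 ])), ([430.4, 333.7], 0.94, array([ 0.4228, -0.4043,  0.125 ])), ([179.0, 172.1], 0.69, array([ 0.4002, -0.1967,  0.125 ])), ([497.2, 245.7], 0.63, array([ 0.5005, -0.3918,  0.125 ]))]
[([323.5, 210.9], 0.9, array([ 0.4233, -0.3005,  0.    ]))]
```

View pics/w8.png

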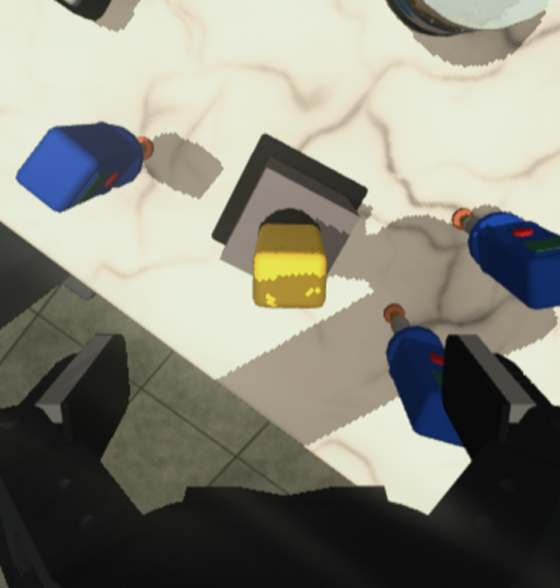

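The handle is square to the fingers, with top face (290,265), fingers at (85,390) and (490,375), and blue ones outside the closing path.

Request:
apply_moves(
  rows=[
    [-0.004,0,0.12,0,0,0],
    [-0.004,0,0.25,0,0,0],
    [-0.004,0,0.37,0,0,0],
    [-0.004,0,0.46,0,0,0],
    [-0.004,0,0.515,0,0,0],
  ],
)

```text
clock: 13.88
tcp_pos: [0.4253, -0.3003, 0.1028]
orientation: [2.951, 1.078, 0.0]
contact_force: [0.0, 0.7, 0.7]
grip_width: 0.0854
gripper_force: 0.0
```

Request:
apply_moves(
  rows=[
    [0,0,0,0,0,0],
    [0,0,0,0,0,0],
    [0,0,0,0,0,0],
    [0,0,0,0,0,0],
    [0,0,0,0,0,0],
  ],
  claw=0,
  newtons=50,
)

```text
clock: 14.5
tcp_pos: [0.4256, -0.3009, 0.1042]
orientation: [2.949, 1.078, 0.002]
contact_force: [-0.9, 0.8, 6.3]
grip_width: 0.0316
gripper_force: 42.2
```

Request:
apply_moves(
  rows=[
    [0,0,0,0,0,0],
    [0,0,0,0,0,0],
  ],
)

```text
clock: 14.75
tcp_pos: [0.4256, -0.3009, 0.1042]
orientation: [2.949, 1.078, 0.002]
contact_force: [-1.0, 0.7, 6.0]
grip_width: 0.0318
gripper_force: 42.2
```

Request:
apply_moves(
  rows=[
    [0,0,-0.05,0,0,0],
    [0,0,-0.15,0,0,0],
    [0,0,-0.28,0,0,0],
    [0,0,-0.42,0,0,0],
    [0,0,-0.56,0,0,0],
  ],
)

```text
clock: 15.38
tcp_pos: [0.4246, -0.3004, 0.2449]
orientation: [2.95, 1.079, 0.0]
contact_force: [0.8, -0.7, -1.0]
grip_width: 0.0317
gripper_force: 42.1
```

```bash
python3 - <<'E'
from h import *
np.set_printoptions(precision=4,suppress=True)
o=r.get_obs();print(o["clock"],o["tcp_pos"],o["orientation"],o["grip_width"],o["gripper_force"],o["contact_force"])
p=r.grab_frame("wrist");save(p,"w9.png")
print(rel((.565,-.0525,o["tcp_pos"][2]+.02),Rd(2*np.arctan2(1.078,2.95))).tolist())
E
```

```text
15.375 [ 0.4246 -0.3004  0.2449] [2.9505 1.0786 0.0001] 0.031663375604893844 42.127899527549744 [ 0.795  -0.7133 -0.986 ]
[1.065, -0.405, -0.061, 0.005, -0.002, 0.0]
```

Request:
apply_moves(
  rows=[
    [0.15,-0.05,-0.06,0,0,0],
    [0.32,-0.12,-0.06,0,0,0],
    [0.5,-0.19,-0.06,0,0,0],
    [0.68,-0.26,-0.06,0,0,0],
    [0.83,-0.315,-0.06,0,0,0],
  ],
)

```text
clock: 16.05
tcp_pos: [0.5332, -0.1045, 0.2587]
orientation: [2.95, 1.08, 0.001]
contact_force: [0.0, -0.6, -2.0]
grip_width: 0.0316
gripper_force: 42.2
```

Request:
apply_moves(
  rows=[
    [0.12,-0.045,0,0,0,0],
    [0.2,-0.075,0.05,0,0,0],
    [0.235,-0.09,0.12,0,0,0],
    [0.235,-0.09,0.2,0,0,0],
    [0.235,-0.09,0.2,0,0,0],
  ],
)

```text
clock: 16.68
tcp_pos: [0.5612, -0.0522, 0.2062]
orientation: [-2.95, -1.077, 0.007]
contact_force: [-0.1, 0.2, -1.5]
grip_width: 0.0317
gripper_force: 42.2
```

```bash
python3 - <<'E'
from h import *
np.set_printoptions(precision=4,suppress=True)
o=r.get_obs();print(o["clock"],o["tcp_pos"],o["orientation"],o["grip_width"],o["gripper_force"],o["contact_force"])
ps=[r.grab_frame(n) for n in ("scene","top","wrist")]
tip=o["tcp_pos"]-[0,0,.0902]
for n,p in zip("stw",ps):
    print(n,"pred tip",proj(p,tip),"spot",proj(p,(.565,-.0525,.056)))
    for th in ["probe_tip","mark_spot","probe_centre"]:
        print(th,[(np.round(x["point"],1).tolist(),round(x["conf"],2)) for x in r.landmark_of(p,th)])
a=cv2.resize(ps[0]["pixels"][160:300,260:400,::-1],(560,560),interpolation=cv2.INTER_CUBIC)
cv2.imwrite("pics/c10.png",a); save(ps[2],"w10.png")
E
```

```text
16.675 [ 0.5612 -0.0522  0.2062] [-2.9499 -1.0772  0.0069] 0.031704773323921284 42.20956027507782 [-0.112   0.1692 -1.4745]
s pred tip [321.0802 232.3571] spot [320.121  252.0785]
probe_tip [([443.6, 227.2], 0.55), ([318.6, 230.2], 0.5), ([409.1, 268.7], 0.44)]
mark_spot []
probe_centre [([415.0, 230.5], 0.8), ([420.6, 183.3], 0.75), ([444.9, 191.4], 0.56), ([320.2, 193.3], 0.52), ([320.8, 228.9], 0.3)]
t pred tip [335.2908 238.4542] spot [335.1114 242.1534]
probe_tip [([484.3, 277.4], 0.59), ([487.6, 309.8], 0.52)]
mark_spot []
probe_centre [([500.2, 269.4], 0.92), ([504.5, 312.5], 0.79), ([401.3, 321.4], 0.73)]
w pred tip [320.9399 246.9965] spot [324.7855 222.7206]
probe_tip [([319.5, 249.4], 0.76)]
mark_spot [([329.1, 223.1], 0.86), ([320.7, 250.4], 0.41)]
probe_centre [([323.6, 336.8], 0.83)]
```

View pics/c10.png

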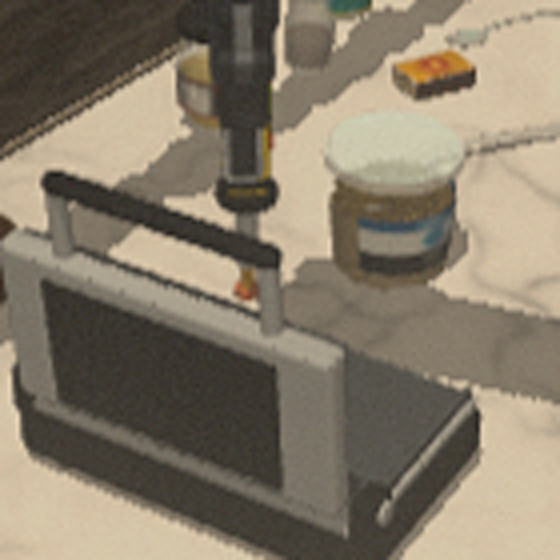

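The crop shows the probe hanging upright, its copper tip at (246,292) above the plate behind the lid bar. That makes 11 pictures viewed, one over the limit, so from here on I use numbers only.

Request:
apply_moves(
  rows=[
    [0.006,0.006,0.04,0,0,0],
    [0.011,0.011,0.1,0,0,0],
    [0.011,0.011,0.15,0,0,0],
    [0.011,0.011,0.18,0,0,0],
    [0.011,0.011,0.18,0,0,0],
  ],
)

```text
clock: 17.9
tcp_pos: [0.5664, -0.0517, 0.1623]
orientation: [-2.95, -1.079, 0.002]
contact_force: [-0.3, 0.4, -1.2]
grip_width: 0.0315
gripper_force: 42.2
```

```bash
cat > m.py <<'E'
from h import *
np.set_printoptions(precision=4,suppress=True)
p=r.grab_frame("wrist");o=r.get_obs();print(o["clock"],o["tcp_pos"],o["orientation"],o["grip_width"],o["gripper_force"],o["contact_force"])
tip=o["tcp_pos"]-[0,0,.0902]
print("pred tip",proj(p,tip),"spot",proj(p,(.565,-.0525,.056)), "mm/px",1000/np.linalg.norm(proj(p,tip+[.001,0,0])-proj(p,tip))/1000)
for th,z in [("probe_tip",tip[2]),("mark_spot",.056)]:
    print(th,[(np.round(x["point"],1).tolist(),round(x["conf"],2),atz(p,x["point"],z)) for x in r.landmark_of(p,th)])
q=cv2.cvtColor(p["pixels"],cv2.COLOR_RGB2HSV);k=cv2.inRange(q,(4,110,90),(24,255,255));n,l,st,c=cv2.connectedComponentsWithStats(k)
for i in range(1,n):
    if st[i,4]>25 and 270<c[i][0]<380: print(st[i],c[i],p["pixels"][l==i].mean(0))
E
python3 m.py
```

```text
17.95 [ 0.5669 -0.0517  0.1629] [-2.9503 -1.0788  0.0006] 0.031466549734206845 42.208691239356995 [ 0.2789 -0.0849 -0.9877]
pred tip [323.0996 245.708 ] spot [322.3113 241.67  ] mm/px 0.6565265841925916
probe_tip [([320.7, 248.9], 0.73, array([ 0.5642, -0.0519,  0.0727]))]
mark_spot [([324.1, 241.5], 0.64, array([ 0.5659, -0.0534,  0.056 ]))]
[303 223  39  33 786] [321.8906 239.3321] [192.9898 103.2087  52.5102]
[  266   279   116   135 13066] [323.4248 349.0164] [149.6631 119.7969  35.3557]
```

Request:
apply_moves(
  rows=[
    [0.002,0.004,0.02,0,0,0],
    [0.002,0.004,0.04,0,0,0],
    [0.002,0.004,0.055,0,0,0],
    [0.002,0.004,0.065,0,0,0],
    [0.002,0.004,0.075,0,0,0],
  ],
)

```text
clock: 18.68
tcp_pos: [0.5679, -0.0521, 0.1443]
orientation: [-2.95, -1.079, 0.0]
contact_force: [-0.6, -0.1, 0.9]
grip_width: 0.0312
gripper_force: 42.3
```

Request:
apply_moves(
  rows=[
    [0,0,0.006,0,0,0],
    [0,0,0.012,0,0,0],
    [0,0,0.018,0,0,0],
    [0,0,0.018,0,0,0],
    [0,0,0.018,0,0,0],
  ],
)

```text
clock: 19.3
tcp_pos: [0.5679, -0.0521, 0.14]
orientation: [-2.95, -1.079, 0.0]
contact_force: [-2.1, 1.0, 1.3]
grip_width: 0.0315
gripper_force: 42.4
```

```bash
python3 m.py; python3 - <<'E'
from h import *
for i in range(4): r.grab_frame("top");o=r.get_obs();print(o["tcp_pos"].round(4),o["contact_force"].round(2))
E
```

```text
19.35 [ 0.5679 -0.0521  0.14  ] [-2.9505 -1.0789  0.0001] 0.031603425256825794 42.43653059005737 [-1.4383  0.1833  0.9762]
pred tip [322.4955 246.0663] spot [319.9754 252.6073] mm/px 0.6586230171986327
probe_tip [([319.8, 252.6], 0.5, array([ 0.5634, -0.0536,  0.0498]))]
mark_spot [([323.0, 250.7], 0.96, array([ 0.5672, -0.0531,  0.056 ])), ([326.0, 335.7], 0.48, array([ 0.523 , -0.0931,  0.056 ]))]
[299 232  42  29 688] [319.1279 244.5436] [193.5828 102.532   51.6846]
[  266   279   116   135 13067] [323.4008 349.0198] [150.9067 120.8405  35.6241]
[ 0.5679 -0.0521  0.14  ] [-2.22 -0.15  0.96]
[ 0.5679 -0.0521  0.14  ] [-1.39 -0.07  0.22]
[ 0.5679 -0.0521  0.1399] [-1.32 -0.5   1.55]
[ 0.5679 -0.0521  0.14  ] [-2.2  -0.55  1.46]
```

```bash
python3 - <<'E'
from h import *
p=r.grab_frame("wrist");o=r.get_obs();q=cv2.cvtColor(p["pixels"],cv2.COLOR_RGB2HSV).astype(int)
for X in [(.565,-.0525,.056),(.5679,-.0521,.056),(.5652,-.0523,.056)]: print(proj(p,X))
for y in range(226,284,2):
    print(y,''.join(('D' if v<70 else 'W' if s<60 and v>150 else '.' if s<60 else 'c' if h<10 else 'o' if h<22 else 'y') for h,s,v in q[y,290:352:1]))
for y in (236,244,250,256,262,268): print(y,p["pixels"][y,296:346:4].tolist())
E
```

```text
[319.96201074 252.64377475]
[322.44832397 248.87911981]
[319.92343626 252.21569033]
226 ..............................................................
228 ..............................................................
230 ..............................................................
232 ..........................oooocccoc...........................
234 ....................ooooooooooooooooooco......................
236 .................oooooooooooooooooooooooooc...................
238 ...............cooooooooooooooooooooooooooooccDDDDDDDDDDDDDDDD
240 .............oooooooooooooooooooooooooooooooocoDDDDDDDDDDDDDDD
242 ...........ooooooooooooooooooooccccccccoooooccoccDDDDDDDDDDDDD
244 ..........ooooooooooooWWWooooooooooooocccccccccccDDDDDDDDDDDDD
246 ..........ooooooooooWWWoooooooooooooocccccccccccooDDDDDDDDDDDD
248 .........ooooooooooWWWoooooooooooooooccccccccccccccDDDDDDDDDDD
250 .........oooooooooWWWooooooooooo....ooooccccccooocoDDDDDDDDDDD
252 .........oooooooooWWWoooooo.............oocccccoccoDDDDDDDDDDD
254 .........oooooooooWWoccco...DDDDDDDDDDDDDDocccccoooDDDDDDDDDDD
256 .......
[... 1398 characters left out ...]
, [220, 134, 90], [223, 128, 81], [115, 94, 77], [90, 84, 74], [119, 79, 60], [138, 75, 47], [153, 67, 27], [109, 59, 35], [52, 51, 48]]
256 [[87, 86, 82], [229, 117, 51], [160, 70, 29], [96, 83, 69], [37, 26, 20], [23, 20, 16], [24, 20, 17], [23, 20, 17], [23, 19, 17], [23, 20, 16], [47, 27, 18], [86, 51, 33], [50, 49, 46]]
262 [[52, 51, 48], [28, 24, 22], [26, 23, 20], [30, 26, 23], [30, 27, 23], [29, 27, 24], [29, 27, 23], [28, 26, 22], [28, 26, 23], [29, 27, 23], [27, 24, 22], [26, 23, 21], [20, 17, 14]]
268 [[26, 23, 20], [29, 26, 24], [31, 27, 25], [31, 28, 25], [30, 27, 23], [30, 27, 23], [29, 25, 23], [30, 26, 22], [30, 27, 24], [28, 25, 22], [26, 23, 21], [26, 23, 21], [26, 24, 21]]
```

Request:
apply_moves(
  rows=[
    [0,0,0.002,0,0,0],
    [0,0,0.004,0,0,0],
    [0,0,0.004,0,0,0],
    [0,0,0.004,0,0,0],
    [0,0,0.004,0,0,0],
  ],
)

```text
clock: 20.32
tcp_pos: [0.568, -0.0521, 0.1389]
orientation: [-2.951, -1.079, -0.0]
contact_force: [-2.2, 0.5, 2.0]
grip_width: 0.0312
gripper_force: 42.4
```

```bash
python3 - <<'E'
from h import *
F=[]
for i in range(6): r.grab_frame("top");o=r.get_obs();F.append(o["contact_force"])
print(o["clock"],o["tcp_pos"],o["orientation"],o["gripper_force"],np.mean(F,0).round(2))
print("tip compression mm",(.056-(o["tcp_pos"][2]-.0902))*1000)
if 3<(.056-(o["tcp_pos"][2]-.0902))*1000<11: print(r.hand_in())
E
```

```text
20.625 [ 0.56800746 -0.05211138  0.13895495] [2.95047669e+00 1.07889646e+00 1.19294246e-04] 42.4361926317215 [-2.11 -0.01  1.29]
tip compression mm 7.245048586156024
the job is handed in; nothing more can be done
None
```

Handed in at 20.6 s: the lid is on its stop, and the probe is gripped upright about 1 mm off the centre of the orange-ringed spot, with its tip pushed in an estimated 7 of 14 mm; I viewed 11 pictures, one over the limit of 10.

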